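Load and lock the vacuum-filter cassette

TASK

Push the white filter cassette by its tab all the way back into its slot on the filter stand, until it stops. Then push the clamp handle over and down, past its dead point, until it snaps into lock and the sealing head is clamped on the cassette. Only push, with the fingertips: do not lift the cassette, and leave the glassware and bottles beside the stand where they are.

Things in the scene. Friction and masses are not known exactly. Their poses are not given: they have to be found in the camera images.
- stand: Filter stand fixed to the bench: white base plate 240 x 130 mm, top 18 mm above the bench, with a steel toggle clamp at its -x end and a grey slot block at its +x end. Origin: on the bench under the plate's centre; x from the clamp to the slot's open mouth, z up. Slot along x from stop wall (x 4 mm) to mouth (x 105 mm), floor 40 mm high, rails 67 mm apart; rails and stop wall 50 mm high.
- cassette: Loose white filter cassette, 50-100 g: body 64 x 64 x 12 mm, pull tab 30 mm wide along +x, ending in an upright lip. Origin: underside centre of the body; x to the tab, z up, parallel to the stand's. It starts in the slot with its origin at stand x 51 to 81 mm; home against the stop wall it is at 36 mm and the lip's outer face, at x 118 mm, still stands 13 mm out of the mouth. Slides at under 2 N.
- cassette_tab (a point): Centre of the outer (+x) face of the lip at the end of the cassette's tab, 82 mm from the cassette's origin: where to push. The face is 30 mm wide and 14 mm high, its lower edge 40 mm above the bench, with free room in front of it.
- handle_pin (a point): Fixed pin about which the clamp handle turns, along the stand's y axis: at stand x -60, y 0, z 58 mm.
- handle_grip (a point): Point on the handle's centre line, 150 mm from its pin. The handle's grey grip is a flat bar 24 mm wide (along the stand's y) and 16 mm thick, from 70 to 175 mm from the pin. Push its face that looks to the slot (stand +x) when open; this face is on top when locked.
- clamp_handle (a joint): Handle angle, rad. 0: open, near upright, leaning 8 degrees to stand +x. Grows as it is pushed to -x and down. Starts at 0 to 0.1; let go it stays, or from 0.7 on sinks to 1.15, where the head meets the cassette. From there a spring resists (up to 7 N at the grip point) and throws it back if let go. Dead point 1.48; then it snaps to its stop at 1.62 (locked), lying to -x, tip up 5 degrees, grip point 71 mm high.
- seal_head: Sprung sealing head on the clamp arm: disc 48 mm across. Origin: centre of its rubber face. The handle moves arm and head by the linkage. Open, the arm rises steeply over the slot, its tip at most 180 mm above the bench near stand x 5 mm, the head facing stand +x, reaching to x 60 mm, over 80 mm above the bench. Locked, the head presses on the middle of the cassette with some 65 N.
- wash_bottle: Bystander, loose: plastic wash bottle 73 mm across with a thin blue spout, 215 mm high, on the bench on the stand's +y side (away from the robot). Origin: centre of its underside.
- beaker: Bystander, loose: glass beaker 68 mm across, 90 mm high, on the bench on the stand's +y side. Origin: centre of its underside.
- reagent_bottle: Bystander, loose: amber glass bottle 60 mm across, 130 mm high, blue cap, on the bench on the stand's +y side. Origin: centre of its underside.

How it is judged:
On the way, in this order (a step that is already met when the one before it is completed fails the run):
1. the cassette is fully home in its slot, with the clamp still open (x of cassette in the frame of stand below 0.0395 m and value of joint clamp_handle below 1 rad), for 0.2 s.
2. the handle is past its dead point and locked (value of joint clamp_handle above 1.57 rad), for 0.2 s.
At the end, for the whole second after the job is handed in: The cassette is home (within 3.5 mm of its stop), the clamp handle is locked past its dead point (joint above 1.57 rad), the sealing head presses on the cassette with over 25 N, and the cassette is at rest (x of cassette in the frame of stand below 0.0395 m and value of joint clamp_handle above 1.57 rad and contact force between seal_head and cassette above 25 N and linear speed of cassette below 0.01 m/s); the robot touches nothing.
It fails at once if the cassette is lifted or tipped out of its slot (z of cassette in the frame of stand above 0.046 m or angle between cassette's own z axis and vertical above 0.15 rad).
It fails at once if a bystander is disturbed (distance of any of wash_bottle, beaker, reagent_bottle from where it was at the start of the episode above 0.02 m).
It also fails if it takes over 48 s, if anything falls off the work surface, if the arm or the gripper's body presses on something with over 40 N, if the wrist force passes 120 N, or if a joint passes its speed limit or range.

ROBOT

A 7-joint arm with a two-finger parallel gripper is mounted at the origin on the work surface. World frame = base frame: x ahead of the robot, y to its left, z up, the work surface at z = 0. Lengths are in m, angles in rad, forces in N, time in s.
With the tool pointing down it reaches from about 0.375 to 0.925 m from the base axis. Payload 3.1 kg.
Tool frame: the origin (TCP) lies between the finger pads; the fingertips stand 19 mm ahead of it and the grasp point (between the pads) is the TCP; z points along the fingers, y is the direction in which the jaws open and shut (so a half turn about z gives the same grasp; the last joint's range is limited). The gripper opens to 85 mm and grips with 20 to 120 N. Pads are 22 mm wide; open, the fingers measure 114 mm over their backs; the gripper's body (76 mm by 85 mm) begins 54 mm behind the grasp point. The pads swing forward as they close: fully open they stand 13 mm farther back than shut.
Start: joints at [-1.297, 0.383, 0.044, 1.598, -0.018, 1.161, -0.05], TCP at [0.236, 0.606, 0.213] pointing down, gripper open.
Joint ranges: [-2.61, 2.61], [-0.41, 2.15], [-1.48, 1.57], [0, 2.5], [-1.57, 4.71], [0.05, 1.97], [-2.85, 2.85]. Speed limits (rad/s): [2.79, 2.79, 3.14, 3.14, 3.14, 3.14, 3.14].

INTERFACE

Orientations are given as a unit quaternion [x, y, z, w].
In Python, from bench import move_ptp, movel, move_j, move_gripper, pause, inverse_kinematics, read_camera, camera_params, MotionError, sign_off, look_for, tip_of, read_time_s, read_qpos, read_joint_vel, read_effort, read_eef_pos, read_tcp_rot, read_ft_force, read_ft_torque, read_finger_gap gives the robot as it stands. Calls block until the motion is done:
- move_ptp(position, orientation): joint-space move of the TCP to a pose.
- movel(position, orientation=None, speed=0.15): straight line of the TCP; orientation=None keeps the orientation; speed is the mean speed in m/s.
- move_j(angles): joint-space move.
- move_gripper(opening, effort=None): finger opening in m; effort is the grip in N (None keeps the last); returns when the fingers have stopped.
- pause(seconds).
- inverse_kinematics(position, orientation): joint angles nearest the present ones, or None.
- read_camera(name): name is "scene" or "top" or "wrist"; returns the picture (480x640x3 uint8, red, green, blue); there is no depth.
- camera_params(name): a dict with "K" (3x3 intrinsics, pixels), "camera_from_world" (4x4, takes a point from world to camera coordinates). Camera axes: x right, y down, z forward; pixel columns grow to the right and rows downward; lengths in m; the calibration is good to about 2 mm. The wrist camera is an equidistant fisheye: a pixel r from the principal point sees the ray r / f radians off the axis. A picture is of the moment at which its call begins: read the wrist's pose just before it. camera_params takes no time and is no camera call; for the wrist camera it gives the pose at the moment of the call.
A pose or a line that the arm cannot do raises MotionError and nothing moves.
- sign_off(): hands the job in, once; it reports no verdict.
Trained networks look in the newest picture that a camera, given by its name, has taken for a name from the list of things; names that differ only in an ending like _2 or _b are one class to them, and where a whole thing is asked for, a point or a joint stands for the part that bears it (a point fixed in the world has none). Each returns a list of dicts, best first, with "confidence" (0 to 1); they miss things now and then, are a little off and sometimes report something else, mostly with a low value. They report only what shows in the picture. A call takes as long as a camera call.
- look_for(camera, name): "at" ([column, row] in pixels, amid what is visible of it).
- tip_of(camera, name): "at" ([column, row] in pixels: a listed point, or the origin of a listed thing).
Readings, each from a call of its own:
- read_time_s(): time.
- read_qpos(): joint angles.
- read_joint_vel(): joint speeds.
- read_effort(): joint torques, N m.
- read_eef_pos(): TCP position.
- read_tcp_rot(): TCP orientation.
- read_ft_force(): force on the tool from outside, world axes, zero at the start.
- read_ft_torque(): the same for the moment, N m.
- read_finger_gap(): finger opening in m.
Only numpy, scipy, OpenCV 4.12 (cv2) and the standard library are available. Lean on these libraries where they do the work, as an engineer would, in place of code of your own. Each camera call takes 0.05 s, during which the arm holds its last target. There are 200 camera calls.

## Working session

There is one attempt and no reset: what is moved stays moved. The work goes in short steps, each a Python script; the robot and the scene stay as the last script left them, time stands still between calls to the robot, and variables do not carry over. Pictures are saved under pics/ and viewed, about 8 in all and at most 12, crops included, and the job is handed in when it is done.

```bash
mkdir -p pics; ls; python3 - <<'E'
from bench import *
import cv2,numpy as np
for c in ["scene","top"]:
    im=read_camera(c); cv2.imwrite(f"pics/{c}0.png",im[:,:,::-1])
    p=camera_params(c); print(c,p["K"].tolist(),np.round(p["camera_from_world"],4).tolist())
    for n in ["stand","cassette","cassette_tab","handle_pin","handle_grip","seal_head","wash_bottle","beaker","reagent_bottle"]:
        print(n,[(np.round(d["at"]),round(d["confidence"],2)) for d in tip_of(c,n)[:2]])
print(read_time_s(),read_tcp_rot())
E
```

```text
pics
scene [[516.8677750328828, 0.0, 319.2259876081125], [0.0, 516.8677750328828, 241.60452557298765], [0.0, 0.0, 1.0]] [[-0.1141, 0.9935, 0.0009, 0.068], [0.6043, 0.0701, -0.7936, -0.2623], [-0.7885, -0.09, -0.6084, 1.3048], [0.0, 0.0, 0.0, 1.0]]
stand [(array([343., 278.]), 0.76)]
cassette [(array([304., 264.]), 0.94)]
cassette_tab [(array([253., 264.]), 0.6)]
handle_pin [(array([379., 249.]), 0.62)]
handle_grip [(array([371., 170.]), 0.88)]
seal_head [(array([314., 212.]), 0.97), (array([341., 280.]), 0.51)]
wash_bottle [(array([457., 343.]), 0.95)]
beaker [(array([341., 355.]), 0.78)]
reagent_bottle [(array([250., 356.]), 0.66)]
top [[443.39747189044147, 0.0, 314.14756592100343], [0.0, 443.39747189044147, 237.25082538396632], [0.0, 0.0, 1.0]] [[0.0004, -0.9999, 0.0104, 0.0055], [-0.9908, -0.0018, -0.1357, 0.6104], [0.1357, -0.0103, -0.9907, 0.6912], [0.0, 0.0, 0.0, 1.0]]
stand [(array([296., 285.]), 0.83), (array([194., 210.]), 0.24)]
cassette [(array([341., 274.]), 0.8), (array([325., 273.]), 0.2)]
cassette_tab [(array([387., 268.]), 0.83)]
handle_pin [(array([258., 291.]), 0.89)]
handle_grip [(array([263., 280.]), 0.65)]
seal_head [(array([328., 274.]), 0.77)]
wash_bottle [(array([194., 210.]), 0.73), (array([327., 274.]), 0.58)]
beaker [(array([264., 280.]), 0.69), (array([290., 194.]), 0.57)]
reagent_bottle [(array([366., 181.]), 0.78)]
1.0 [ 1.84816531e-01  9.82773041e-01 -4.66320433e-06 -2.09933806e-05]
```

```bash
cat > fit.py <<'E'
from bench import *
import numpy as np
from scipy.optimize import least_squares
def proj(c,p):
    P=camera_params(c); q=P["camera_from_world"]@np.append(p,1); u=P["K"]@q[:3]; return u[:2]/u[2]
def T(s,p):
    c,n=np.cos(s[2]),np.sin(s[2]); return np.array([s[0]+c*p[0]-n*p[1],s[1]+n*p[0]+c*p[1],p[2]])
def grip(a,r=.15,off=0):   # off: along face normal to +x side
    d=np.radians(8)-a; return np.array([-.06+r*np.sin(d)+off*np.cos(d),0,.058+r*np.cos(d)-off*np.sin(d)])
def pts(s):
    return dict(stand=[0,0,0],cassette=[s[3],0,.04],cassette_tab=[s[3]+.082,0,.047],handle_pin=[-.06,0,.058],handle_grip=grip(s[4]))
E
python3 - <<'E'
from fit import *
D=dict(scene=dict(stand=(343,278),cassette=(304,264),cassette_tab=(253,264),handle_pin=(379,249),handle_grip=(371,170)),
top=dict(stand=(296,285),cassette=(341,274),cassette_tab=(387,268),handle_pin=(258,291),handle_grip=(263,280)))
def res(s):
    return np.concatenate([proj(c,T(s,p))-D[c][n] for c in D for n,p in pts(s).items()])
best=min((least_squares(res,[.5,0,y,.066,.05],loss="soft_l1",f_scale=2) for y in (0,-1.57,1.57,3.14)),key=lambda r:r.cost)
print(best.cost,np.round(best.x,4)); print(np.round(res(best.x).reshape(-1,2),1).tolist())
np.save("s.npy",best.x)
E
```

```text
Traceback (most recent call last):
  File "fit.py", line 5, in proj
    P=camera_params(c); q=P["camera_from_world"]@np.append(p,1); u=P["K"]@q[:3]; return u[:2]/u[2]
ValueError: time passes only in moves, steps and waits
```

View pics/scene0.png

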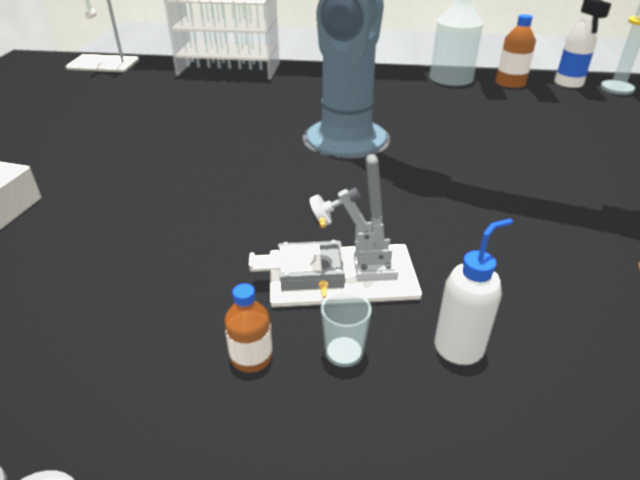

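View pics/top0.png

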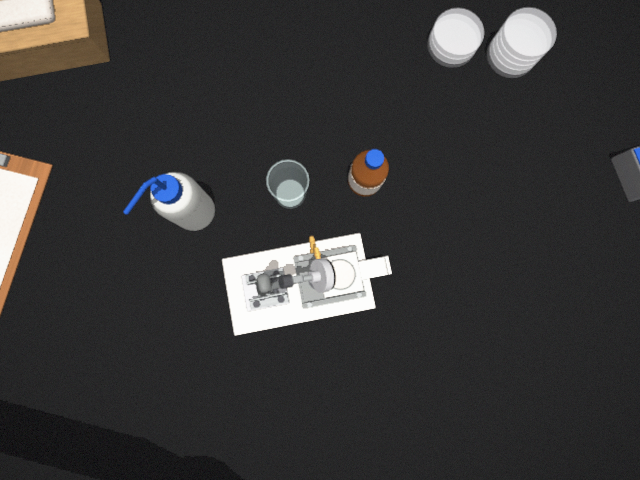

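```bash
sed -i 's/^def proj(c,p):/PC={c:camera_params(c) for c in ("scene","top")}\ndef proj(c,p):/; s/P=camera_params(c); q/P=PC[c]; q/' fit.py
python3 - <<'E'
from fit import *
D=dict(scene=dict(stand=(343,278),cassette=(304,264),cassette_tab=(253,264),handle_pin=(379,249),handle_grip=(371,170)),
top=dict(stand=(296,285),cassette=(341,274),cassette_tab=(387,268),handle_pin=(258,291),handle_grip=(263,280)))
def res(s):
    return np.concatenate([proj(c,T(s,p))-D[c][n] for c in D for n,p in pts(s).items()])
best=min((least_squares(res,[.6,0,y,.066,.05],loss="soft_l1",f_scale=2) for y in (0,-1.57,1.57,3.14)),key=lambda r:r.cost)
s=best.x
print(best.cost,np.round(s,4)); print(np.round(res(s).reshape(-1,2),1).tolist())
np.save("s.npy",s)
for c in D:
  for p in ([.12,.065,.018],[.12,-.065,.018],[-.12,-.065,.018],[-.12,.065,.018]): print(c,np.round(proj(c,T(s,p))))
print(T(s,[s[3]+.082,0,.047]),T(s,grip(s[4])))
# IK feasibility: tool pointing options
from scipy.spatial.transform import Rotation as R
def quat(s,tilt,yawj=0):  # tool z in stand xz-plane; tilt from down toward -x; jaws along stand y or in-plane
    z=np.array([-np.sin(tilt),0,-np.cos(tilt)]); y=np.array([0,1.,0])
    for sg in (1,-1):
        yy=y*sg; x=np.cross(yy,z); M=np.c_[x,yy,z]; yield (R.from_euler("z",s[2])*R.from_matrix(M)).as_quat()
for tilt in (0,.3,.6,.9,1.2,1.57):
  for q in quat(s,tilt):
    o=[]
    for p in ([.2,0,.06],[.1,0,.2],[-.02,0,.22],[-.15,0,.2],[-.2,0,.12]):
        o.append(inverse_kinematics(T(s,p).tolist(),q.tolist()) is not None)
    print(tilt,o)
E
```

```text
24.33895318982937 [ 0.5345  0.0349 -1.373   0.0688 -0.0193]
[[0.7, 0.7], [-1.1, -1.2], [-0.4, -1.9], [2.0, 1.2], [1.5, 1.9], [1.2, -0.8], [-3.2, 1.1], [0.3, -3.0], [1.1, -0.5], [1.4, 4.8]]
scene [273. 302.]
scene [272. 250.]
scene [406. 244.]
scene [424. 293.]
top [359. 233.]
top [375. 308.]
top [233. 337.]
top [220. 260.]
[ 0.56412969 -0.11298136  0.047     ] [0.52736623 0.0704117  0.20610898]
0 [True, True, True, True, True]
0 [True, True, True, True, True]
0.3 [True, True, True, True, True]
0.3 [True, True, True, True, True]
0.6 [True, True, True, True, True]
0.6 [True, True, True, True, True]
0.9 [True, True, True, True, True]
0.9 [True, True, True, True, True]
1.2 [True, True, True, True, True]
1.2 [True, True, True, True, True]
1.57 [True, True, True, True, True]
1.57 [True, True, True, True, True]
```

```bash
cat >> fit.py <<'E'
from scipy.spatial.transform import Rotation as R
def quat(s,tilt,sg):   # tool z in stand xz-plane, tilted from down toward -x; jaws along stand y
    z=np.array([-np.sin(tilt),0,-np.cos(tilt)]); y=np.array([0,sg,0.])
    return (R.from_euler("z",s[2])*R.from_matrix(np.c_[np.cross(y,z),y,z])).as_quat()
def tcp(s,lead,tilt):  # TCP from the position (stand frame) of the finger's -x bottom edge
    z=np.array([-np.sin(tilt),0,-np.cos(tilt)]); b=np.array([-np.cos(tilt),0,np.sin(tilt)])
    return T(s,np.asarray(lead)-.019*z-.011*b)
E
python3 - <<'E'
from fit import *
D=dict(scene=dict(stand=(343,278),cassette=(304,264),cassette_tab=(253,264),handle_pin=(379,249),handle_grip=(371,170)),
top=dict(stand=(296,285),cassette=(341,274),cassette_tab=(387,268),handle_pin=(258,291),handle_grip=(263,280)))
C=([.12,.065,.018],[.12,-.065,.018],[-.12,-.065,.018],[-.12,.065,.018])
X=dict(scene=[(271,303),None,None,(420,298)],top=[(361,235),(374,308),(234,333),(223,257)])
def res(s):
    return np.concatenate([proj(c,T(s,p))-D[c][n] for c in D for n,p in pts(s).items()]+[1.5*(proj(c,T(s,p))-x) for c in X for p,x in zip(C,X[c]) if x])
b=least_squares(res,np.load("s.npy"),loss="soft_l1",f_scale=2); s=b.x
print(b.cost,np.round(s,4)); print(np.round(res(s).reshape(-1,2),1).tolist()); np.save("s.npy",s)
move_gripper(0.0)
p=read_eef_pos(); movel([p[0],p[1],.40])
lead=[s[3]+.082+.02,0,.043]
P=tcp(s,lead,0); Q=[quat(s,0,g) for g in (1,-1)]
J=[inverse_kinematics([P[0],P[1],.3],q) for q in Q]
print([np.round(j,2) if j is not None else None for j in J])
k=int(np.argmin([9 if j is None else abs(j[6]) for j in J])); print("sg",(1,-1)[k])
move_ptp([P[0],P[1],.3],Q[k]); movel(P,Q[k],speed=.15)
print(read_time_s(),read_eef_pos(),P,read_ft_force())
for c in ("scene","top"): cv=read_camera(c); import cv2; cv2.imwrite(f"pics/{c}1.png",cv[:,:,::-1])
E
python3 -c "
import cv2,numpy as np
a=cv2.imread('pics/scene1.png')[120:340,180:460];b=cv2.imread('pics/top1.png')[200:360,200:420]
cv2.imwrite('pics/c1.png',np.hstack([cv2.resize(a,(400,314)),cv2.resize(b,(400,314))]))"
```

```text
48.600416340630616 [ 0.5368  0.0329 -1.3997  0.0664 -0.0061]
[[-0.5, 1.5], [-1.0, -1.2], [-0.3, -2.7], [1.0, 2.6], [1.5, 2.7], [2.3, -2.2], [-3.3, 1.1], [0.5, -1.7], [2.2, -3.0], [1.3, 2.4], [-0.9, -2.5], [2.7, -3.8], [0.0, -3.2], [2.0, 1.1], [-1.6, 1.1], [-1.8, -0.8]]
[array([-0.7 ,  0.32,  1.09,  1.69, -0.29,  1.31,  0.61]), array([-0.84,  0.51,  1.39,  1.69, -0.51,  1.38, -2.34])]
sg 1
7.7917 [ 0.56821608 -0.14408657  0.06296082] [ 0.56735283 -0.14381725  0.062     ] [-0.74996234  0.11469401  0.08444091]
```

View pics/c1.png

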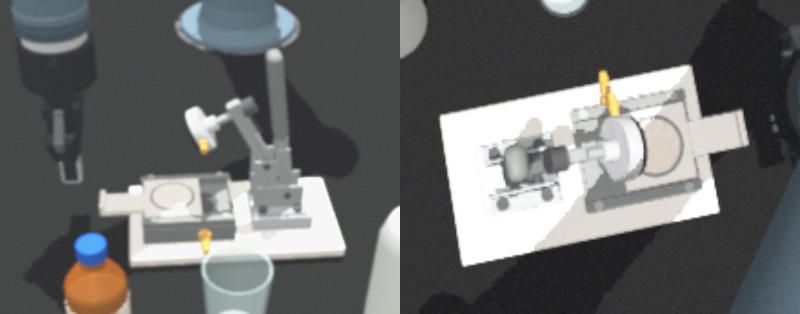

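```bash
python3 - <<'E'
from fit import *
s=np.load("s.npy"); p=np.array(read_eef_pos()); q=read_tcp_rot(); print(read_finger_gap(),q,quat(s,0,1))
tip=p-[0,0,.019]
for c in PC: print(c,proj(c,tip),proj(c,p), proj(c,T(s,[s[3]+.082,0,.047])))
E
python3 -c "
import cv2,numpy as np
a=cv2.imread('pics/scene1.png')[160:310,180:330];b=cv2.imread('pics/top1.png')[220:320,340:440]
cv2.imwrite('pics/c2.png',np.hstack([cv2.resize(a,(400,400)),cv2.resize(b,(400,400))]))"
```

```text
0.00025780868346157715 [6.44089269e-01 7.64949846e-01 5.35357207e-04 6.78270541e-04] [0.64410514 0.76493697 0.         0.        ]
scene [233.52573394 263.75763933] [232.34479899 254.69312435] [252.65592162 261.33026964]
top [405.79882766 262.78336063] [408.36141042 261.84707216] [387.49802238 266.30005976]
```

View pics/c2.png

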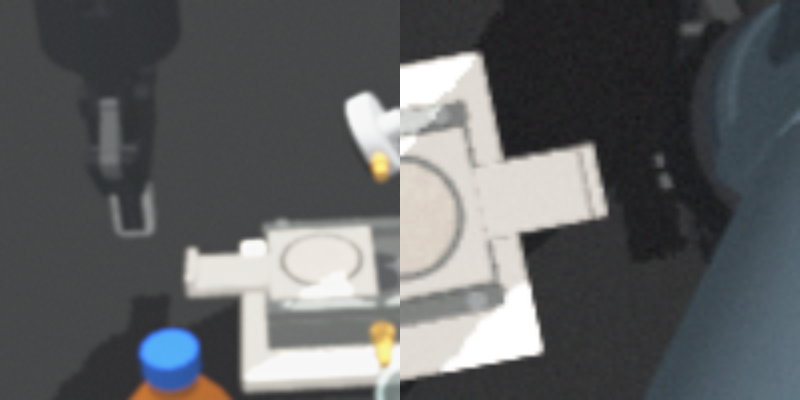

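```bash
python3 -c "
import cv2,numpy as np
a=cv2.imread('pics/scene1.png')[190:290,190:290];b=cv2.imread('pics/top1.png')[220:320,340:440]
f=lambda i:cv2.convertScaleAbs(cv2.resize(i,(400,400),interpolation=cv2.INTER_CUBIC),alpha=4,beta=-80)
cv2.imwrite('pics/c3.png',np.hstack([f(a),f(b)]))"
```

```text
(no output)
```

View pics/c3.png

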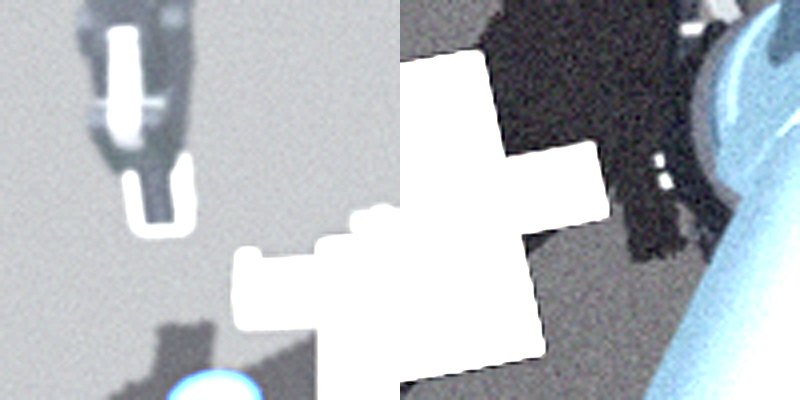

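```bash
python3 - <<'E'
from fit import *
p=np.array(read_eef_pos())
f0=np.array(read_ft_force())
movel([p[0],p[1],.030],speed=.1)
for z in np.arange(.027,-.012,-.003):
    movel([p[0],p[1],z],speed=.04); f=np.array(read_ft_force())-f0
    if f[2]>3: break
print(z,f,read_eef_pos(),read_time_s())
im=read_camera("scene")
import cv2; cv2.imwrite("pics/d.png",cv2.convertScaleAbs(cv2.resize(im[190:290,190:290,::-1],(400,400)),alpha=4,beta=-80))
for c in PC: print(proj(c,np.array(read_eef_pos())-[0,0,.019]))
movel([p[0],p[1],.0615],speed=.1)
E
```

```text
-0.00899999999999999 [ 0.09690123 -0.73643843 -0.62134045] [ 0.56785091 -0.14392033 -0.00923919] 11.6083
[237.75514182 295.92626148]
[397.17037893 266.0033925 ]
```

View pics/d.png

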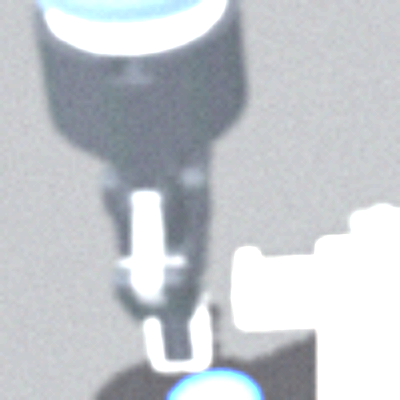

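```bash
python3 - <<'E'
from fit import *
p=np.array(read_eef_pos())
f0=np.array(read_ft_force())
movel([p[0],p[1],-.003],speed=.15)
for z in np.arange(-.007,-.032,-.002):
    movel([p[0],p[1],z],speed=.04); f=np.array(read_ft_force())-f0
    if f[2]>3: break
print(z,f,read_eef_pos(),read_qpos(),read_time_s())
e=read_eef_pos(); movel([p[0],p[1],.035],speed=.15)
E
```

```text
-0.019000000000000006 [-1.90367738  1.43408087  9.51443556] [ 0.5679081  -0.14358933 -0.0176237 ] [-0.41649492  0.71199054  0.75309681  1.91790781 -0.68411481  0.78816999
  0.89352835] 14.85
```

```bash
sed -i 's/-.019\*z/+.0175*z/' fit.py; python3 - <<'E'
from fit import *
import cv2
s=np.load("s.npy"); ux=np.array([np.cos(s[2]),np.sin(s[2]),0])
movel(tcp(s,[s[3]+.105,0,.043],0),quat(s,0,1),speed=.1)
f0=np.array(read_ft_force()); log=[]
for x in np.arange(s[3]+.092,.098,-.003):
    movel(tcp(s,[x,0,.043],0),speed=.05); f=(np.array(read_ft_force())-f0)
    log.append((round(x,4),round(f@ux,2),round(f[2],1)))
    if f@ux>8: break
print(log,read_eef_pos(),read_time_s())
im=[]
for c,(r,q) in dict(scene=(170,200),top=(200,240)).items():
    i=read_camera(c); print([(np.round(d["at"]),round(d["confidence"],2)) for n in ("cassette","cassette_tab") for d in tip_of(c,n)[:1]],proj(c,T(s,[.036,0,.04])),proj(c,T(s,[.118,0,.047])))
    im.append(cv2.resize(i[r:r+160,q:q+160,::-1],(400,400),interpolation=cv2.INTER_CUBIC))
cv2.imwrite("pics/e.png",np.hstack(im))
E
```

```text
[(np.float64(0.1584), np.float64(-0.14), np.float64(-0.2)), (np.float64(0.1554), np.float64(0.62), np.float64(0.2)), (np.float64(0.1524), np.float64(-0.37), np.float64(-0.6)), (np.float64(0.1494), np.float64(0.15), np.float64(0.4)), (np.float64(0.1464), np.float64(-1.35), np.float64(-0.0)), (np.float64(0.1434), np.float64(-0.33), np.float64(0.1)), (np.float64(0.1404), np.float64(0.55), np.float64(-0.5)), (np.float64(0.1374), np.float64(0.47), np.float64(-0.2)), (np.float64(0.1344), np.float64(0.6), np.float64(-0.5)), (np.float64(0.1314), np.float64(0.6), np.float64(1.5)), (np.float64(0.1284), np.float64(-0.55), np.float64(-0.6)), (np.float64(0.1254), np.float64(-0.5), np.float64(0.4)), (np.float64(0.1224), np.float64(-0.02), np.float64(0.4)), (np.float64(0.1194), np.float64(-0.68), np.float64(-0.9)), (np.float64(0.1164), np.float64(4.78), np.float64(0.2)), (np.float64(0.1134), np.float64(7.61), np.float64(-0.1)), (np.float64(0.1104), np.float64(11.11), np.float64(0.2))] [ 0.55934311 -0.09459786  0.02718177] 20.0167
[(array([324., 264.]), 0.94), (array([268., 259.]), 0.75)] [321.39428811 262.17671393] [271.3179881  260.66930818]
[(array([321., 278.]), 0.58), (array([372., 269.]), 0.95)] [319.43574721 278.22058683] [369.20016642 269.45796385]
```

View pics/e.png

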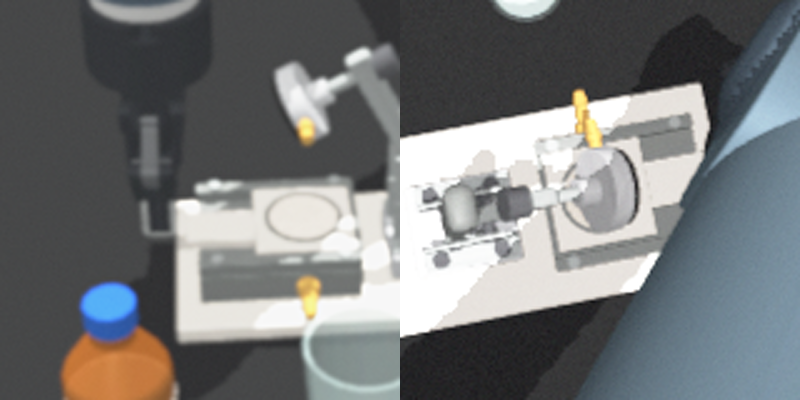

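```bash
python3 - <<'E'
from fit import *
s=np.load("s.npy"); q=quat(s,0,1)
w=least_squares(lambda v:np.r_[proj("top",[*v,0])-(194,210),proj("scene",[*v,0])-(457,343)],[.6,.2]).x
d=w-s[:2]; c,n=np.cos(s[2]),np.sin(s[2]); print("bottle in stand",c*d[0]+n*d[1],-n*d[0]+c*d[1])
A=np.append(np.arange(-.05,1.6,.09),[1.61,1.67])
for a in A: assert inverse_kinematics(tcp(s,grip(a,.15,.008),0),q) is not None,a
L=lambda x,z,v=.2: movel(tcp(s,[x,0,z],0),q,speed=v)
L(.15,.043); L(.15,.29,.25); L(-.008,.29,.2); L(-.008,.206,.15)
print(read_time_s(),read_eef_pos(),read_ft_force())
import cv2
i=read_camera("scene"); j=read_camera("top")
f=lambda i,r,q:cv2.resize(i[r:r+200,q:q+200,::-1],(400,400))
cv2.imwrite("pics/f.png",np.hstack([f(i,90,260),f(j,180,180)]))
E
```

```text
bottle in stand -0.1574124098458572 0.1533035428226302
23.4583 [0.53802553 0.02906935 0.18912218] [-0.95122788 -0.45918232  0.36229275]
```

View pics/f.png

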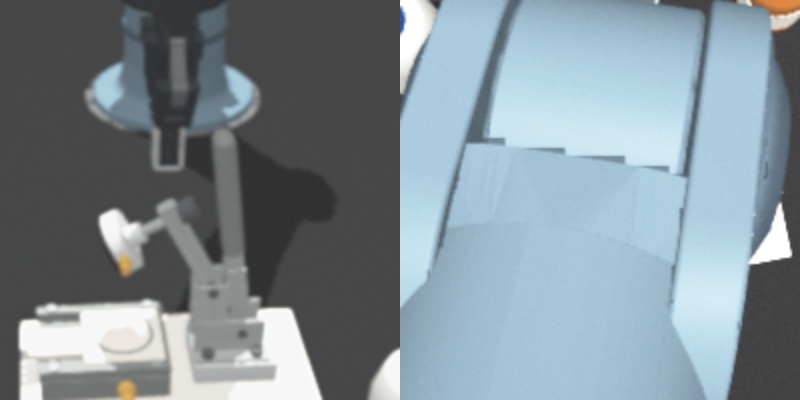

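```bash
python3 - <<'E'
from fit import *
import cv2
s=np.load("s.npy"); q=quat(s,0,1); ux=np.array([np.cos(s[2]),np.sin(s[2]),0]); uy=np.array([-ux[1],ux[0],0])
f0=np.array(read_ft_force()); log=[]
for a in np.append(np.arange(-.05,1.15,.12),1.15):
    movel(tcp(s,grip(a,.15,.008),0),q,speed=.08); f=np.array(read_ft_force())-f0
    log.append((round(float(a),2),[round(float(f@u),1) for u in (ux,uy,[0,0,1])]))
    if np.linalg.norm(f)>15: print("STOP"); break
print(*log,read_time_s())
i=read_camera("scene")
print([(n,[(np.round(d["at"]),round(d["confidence"],2)) for d in tip_of("scene",n)[:1]]) for n in ("wash_bottle","beaker","reagent_bottle","handle_grip","cassette")],proj("scene",T(s,grip(a))))
cv2.imwrite("pics/g.png",cv2.resize(i[60:380,200:560,::-1],(720,640))[:600])
E
```

```text
(-0.05, [0.4, -0.0, -0.5]) (0.07, [0.2, 0.4, -0.4]) (0.19, [0.5, -1.9, 0.4]) (0.31, [-0.5, -0.7, 0.2]) (0.43, [1.7, -0.8, -0.5]) (0.55, [0.8, -0.1, -0.9]) (0.67, [0.2, -0.8, -0.1]) (0.79, [1.2, -1.0, -0.7]) (0.91, [-0.4, -1.0, -0.4]) (1.03, [0.1, -0.7, -1.3]) (1.15, [-0.4, -0.8, -0.6]) 27.6583
[('wash_bottle', [(array([457., 343.]), 0.8)]), ('beaker', []), ('reagent_bottle', [(array([250., 356.]), 0.72)]), ('handle_grip', [(array([464., 208.]), 0.71)]), ('cassette', [(array([323., 261.]), 0.77)])] [464.8717199  208.67752775]
```

View pics/g.png

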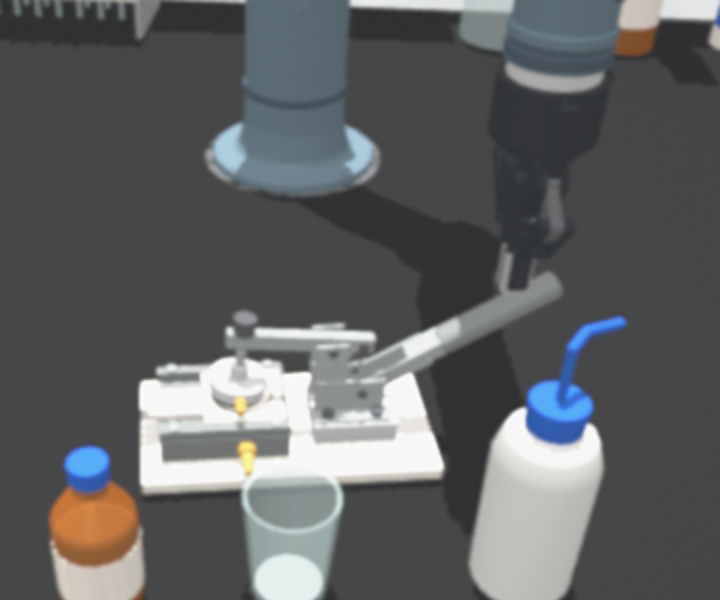

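```bash
python3 - <<'E'
from fit import *
import cv2
s=np.load("s.npy"); q=quat(s,0,1); ux=np.array([np.cos(s[2]),np.sin(s[2]),0]); uy=np.array([-ux[1],ux[0],0])
f0=np.array(read_ft_force()); log=[]
for a in (1.25,1.33,1.41,1.47,1.53,1.59,1.64,1.68,1.71):
    movel(tcp(s,grip(a,.15,.008),0),q,speed=.06); f=np.array(read_ft_force())-f0
    log.append((a,[round(float(f@u),1) for u in (ux,uy,[0,0,1])]))
    if f[2]>20 or (a>1.6 and f[2]>12): break
print(*log,read_time_s(),read_eef_pos())
i=read_camera("scene")
print([(n,[(np.round(d["at"]),round(d["confidence"],2)) for d in tip_of("scene",n)[:1]]) for n in ("handle_grip","cassette")],[proj("scene",T(s,grip(a))) for a in (1.5,1.62)])
cv2.imwrite("pics/h.png",cv2.resize(i[140:340,240:540,::-1],(750,500)))
E
```

```text
(1.25, [1.1, 0.9, 1.4]) (1.33, [0.5, 1.5, 2.8]) (1.41, [-1.2, 0.5, 1.4]) (1.47, [0.7, -0.1, 0.5]) (1.53, [-0.2, -0.8, 0.3]) (1.59, [-0.2, 0.2, -0.4]) (1.64, [0.8, -1.5, 9.6]) (1.68, [3.7, -14.3, 43.7]) 30.4833 [0.50495163 0.22831481 0.05959051]
[('handle_grip', [(array([472., 241.]), 0.67)]), ('cassette', [(array([325., 262.]), 0.89)])] [array([471.69980226, 233.28021226]), array([471.36163883, 241.97070991])]
```

View pics/h.png

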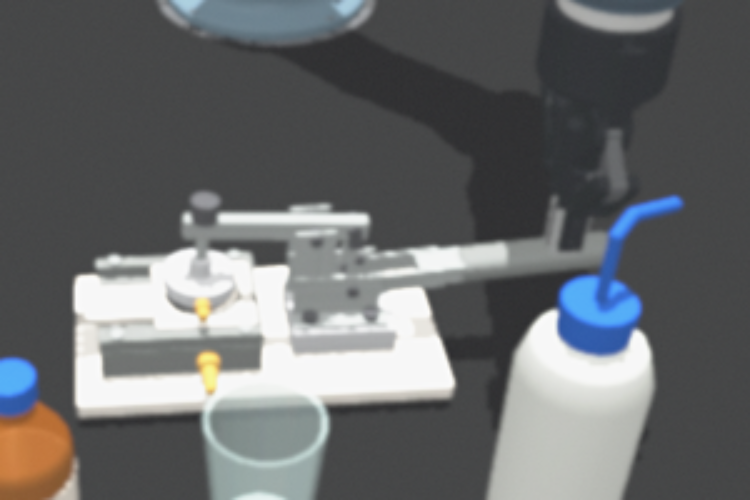

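Handle at its stop: its grip at pixel (472,241) matches the locked prediction, and the push met a hard stop. Now I retract straight up and check.

```bash
python3 - <<'E'
from fit import *
import cv2
s=np.load("s.npy")
p=read_eef_pos(); movel([p[0],p[1],.25],speed=.15); pause(.3)
i=read_camera("scene")
print([(n,[(np.round(d["at"]),round(d["confidence"],2)) for d in tip_of("scene",n)[:1]]) for n in ("handle_grip","cassette","wash_bottle","beaker","reagent_bottle")],read_ft_force(),read_time_s())
cv2.imwrite("pics/i.png",cv2.resize(i[140:380,200:540,::-1],(680,480)))
E
```

```text
[('handle_grip', [(array([471., 241.]), 0.79)]), ('cassette', [(array([324., 265.]), 0.97)]), ('wash_bottle', [(array([456., 345.]), 0.88)]), ('beaker', []), ('reagent_bottle', [(array([254., 356.]), 0.68)])] [-0.22914075  0.02062888 -0.10702515] 32.7
```

View pics/i.png

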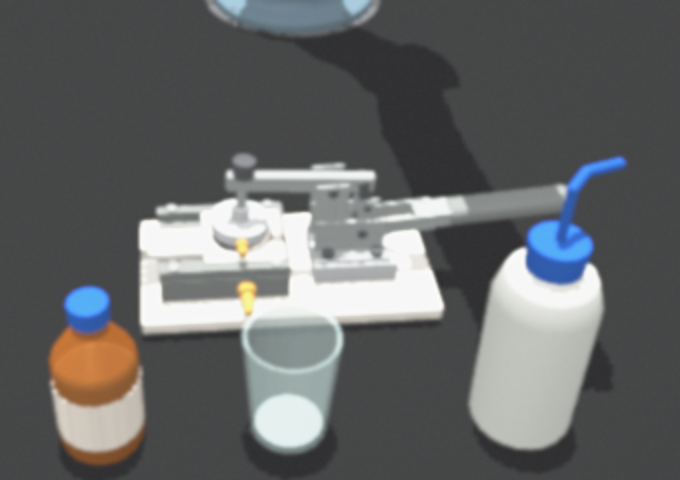

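The handle stays locked without the robot touching it, the cassette is home and the bystanders are where they were.

```bash
python3 -c "
from bench import *
print(sign_off())"
```

```text
the job is handed in; nothing more can be done
None
```

The cassette is pushed home and the clamp is locked on it. I handed the job in at about 33 s of robot time, and no verdict was reported.

**Cassette:** I pushed it with closed fingertips. The push force rose from about 0 to 11 N once the lip was at about 118 mm, which is the stop position. The cassette's detected position then agreed with the home position to about 3 px, and the handle was still open.

**Clamp:** I pushed the handle round its arc. The resistance disappeared past the dead point. The push then met a hard stop, with a peak of about 46 N at the wrist against a limit of 120 N. After I withdrew, the handle stayed at pixel (471, 241). The predicted locked position is (471, 242).

**Last checks:**
- The robot was clear of everything, with tool force near 0.
- The wash bottle and reagent bottle were detected within 2 to 4 px of where they started.
- The network did not find the beaker in the last two checks, but in the final picture it looks to be in its place.
- I could not measure the clamping force of the head on the cassette.

**Disagreement:** A touch on the bench showed the fingertips about 36 mm higher than the TCP reading and the stated 19 mm fingertip length imply. I used the touched height and kept the tool vertical from then on.

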